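# Hang the S-hook in the hanger's hole

### The arm

A 6-joint arm with a two-finger parallel gripper is mounted at the origin on a cart in front of the work surface, level with it; the furniture and walls round the work are solid. World frame = base frame: x ahead of the robot, y to its left, z up, the work surface at z = 0. Lengths are in mm, angles in rad, forces in N, time in s.
With the tool pointing down it reaches from about 300 to 775 mm from the base axis. Payload 14.6 kg.
Tool frame: the origin (TCP) lies midway between the tips of the shut fingers; the grasp point (between the pads) lies behind it (manip.grip_depth is the z of the grasp point in the tool frame, in mm); z points along the fingers, y is the line along which they close (so a half turn about z gives the same grasp; the last joint's range is limited). The gripper opens to 94 mm and grips with 3 to 60 N. Pads are 16 mm wide; open, the fingers measure 119 mm over their backs; the gripper's body (75 mm by 177 mm) begins 78 mm behind the grasp point.
Start: joints at [-1.352, 0.3, 1.521, -0, 1.321, -0.067], TCP at [155.052, -527.682, 205.446] pointing down, gripper open.
Joint ranges: [-3.03, 3.03], [-0.79, 2.21], [0.23, 2.52], [-1.04, 4.18], [0, 3.07], [-2.55, 2.55]. Speed limits (rad/s): [2.22, 2.22, 2.57, 3.14, 3.14, 3.14].

### API

Orientations are given as [roll, pitch, yaw] about the fixed x, y, z axes, in that order (R = Rz(yaw) Ry(pitch) Rx(roll)).
In Python, from cell import manip, camrig, status, order gives the robot as it stands (manip), with the cameras (camrig), the readings (status) and the job (order).
- The arm moves only by the shell command python3 nudge.py FILE [OPENING] [FORCE], which reads ROWS from the file FILE. ROWS is a JSON object with one list for each field, all of the same length, 1 to 5, a row being the entries at one place: tx, ty, tz (the shift in fractions of the full range, 1 being 300 mm), wx, wy, wz (a rotation vector in parts of the range, where 1.0 means pi rad); each row is the pose to reach, as a shift and turn from the pose commanded when the command began, along the tool's axes at that moment; what a row does not reach only later rows make up. A row lasts 1/10 s, in which the tool goes at most 50 mm and 0.15 rad, less where a joint would pass 70% of its speed; a pose out of reach is approached as far as the arm can. OPENING is the finger opening in mm, set as the command begins (- or left out keeps the last). The fingers move at their own pace and stop on an object; FORCE is the grip in N (left out, the last holds). Time passes only in rows, so rows that do not move let the fingers close. It prints the time, the measured TCP pose, the force, the opening and the grip force at its end. Shift and turn numbers lie between -1 and 1, and a call with a number outside is refused. Input that does not fit is refused with a message, and nothing moves.
- status.read_state(): the state, without advancing time (a new reading comes with each control period).
- camrig.camera(name): name is "side" or "top" or "wrist"; returns (picture, depth): 384x512x3 uint8, red, green, blue; 384x512 float32, mm along the optical axis (not along the pixel's ray), 0 where there is no reading.
- camrig.camera_info(name): a dict with "K" (3x3 intrinsics, pixels), "rvec" (rotation vector, rad) and "tvec" (3), from world to camera coordinates, as OpenCV has them; the wrist camera has in their place "mount" (4x4, takes a point from camera to tool coordinates, whose origin is the TCP and whose axes are the flange's). Camera axes: x right, y down, z forward; pixel columns grow to the right and rows downward; lengths in mm; the calibration is good to about 2 mm. A picture is of the moment at which its call begins: read the wrist's pose just before it. camera_info takes no time and is no camera call.
- order.sign_off(): hands the job in; it is judged then, once.
The state is a dict: "clock": time; "joints": joint angles; "qd": joint speeds; "effort": joint torques, N m; "eef_pos": TCP position; "eef_rot": TCP orientation; "wrist_force": force on the tool from outside, world axes, zero at the start; "moment": the same for the moment, N m; "finger_gap": finger opening in mm; "finger_force": force on a finger pad.
Only numpy, scipy, OpenCV 4.12 (cv2) and the standard library are available. Lean on these libraries where they do the work, as an engineer would, in place of code of your own. Each camera call takes 0.05 s, during which the arm holds its last target. There are 200 camera calls.

### The job

Two steel bars of the same size stand in slotted oak blocks: an S-hook and a closed oblong link. Take the S-hook and hang it in the hanger stand by putting the end of its upper bend down through the hole in the flat steel tongue, so that it hangs freely upright; leave the closed link in its block.

Things in the scene. Friction and masses are not known exactly. Their poses are not given: they have to be found in the camera images.
- s_hook: S-hook of 8 mm round steel, 48 mm wide, 0.12 kg, flat in its own x-z plane, z up. Its top is 71 mm above the origin, its foot 86 mm below. Upper bend: half ring, 32 mm clear inside, centred on x = 0; shank on the -x side, free end on the +x side. It starts upright in a 44 mm deep slot of an oak block (84x50x56 mm): lift straight up. Pinch the 8 mm at the very top, fingers closing along y.
- hook_tip (a point): the downward free end of the S-hook's upper bend: centre of the rounded bar end, 20 mm to +x and 22 mm above the hook's origin; the steel ends 4 mm lower. Same axes as the hook. Between this end and the slanting middle of the hook below it the hook is open to +x for about 30 mm of height, so that a thin plate can enter there.
- hanger_hole (a point): centre of the round 28 mm hole, on the top face of the hanger's level steel tongue, 180 mm above the table; tongue 5 mm thick, 56 mm wide. z up; +x runs along the tongue to its oak post (56 mm away). To -x the tongue ends freely 22 mm from this point, with an 8 mm web between hole and end. Only two 3 mm bolt heads stand above the tongue. Fixed; its oak foot is 18 mm thick.
- closed_link: a bystander: closed oblong link of the same 8 mm steel bar, 48 mm wide and 157 mm tall, upright in the slot of a second, equal oak block. Origin 86 mm above its foot, z up, flat in its x-z plane. The two blocks may swap places; they stand at least 0.1 m apart.

How it is judged:
By the outcome, as a careful person would: the job done as asked, in the order asked, and still so for the second after the job is handed in, with the robot touching nothing.
It also fails if it takes over 43 s, if anything falls off the work surface, if the arm or the gripper's body presses on something with over 40 N, if the wrist force passes 120 N, or if a joint passes its speed limit or range.

## Working session

There is one attempt and no reset: what is moved stays moved. The work goes in short steps, Python scripts to look and compute and a shell command to move; the robot and the scene stay as the last step left them, time stands still between calls to the robot, and variables do not carry over. Pictures are saved under pics/ and viewed, at most 12 in all, crops included, and the job is handed in when it is done.

```bash
ls; mkdir -p pics; cat > h.py <<'E'
import numpy as np, cv2
from cell import manip, camrig, status, order
from scipy.spatial.transform import Rotation as R
def toolT():
    s=status.read_state(); T=np.eye(4)
    T[:3,:3]=R.from_euler('xyz',s['eef_rot']).as_matrix(); T[:3,3]=s['eef_pos']; return T
def grab(n):
    """picture, depth, K, T(cam->world)"""
    i=camrig.camera_info(n); K=np.array(i['K'])
    if n=='wrist': T=toolT()@np.array(i['mount'])
    else:
        C=np.eye(4); C[:3,:3]=cv2.Rodrigues(np.array(i['rvec'],float))[0]; C[:3,3]=np.ravel(i['tvec']); T=np.linalg.inv(C)
    p,d=camrig.camera(n); return p,d,K,T
def cloud(d,K,T):
    v,u=np.mgrid[:d.shape[0],:d.shape[1]]
    c=np.stack([(u-K[0,2])/K[0,0]*d,(v-K[1,2])/K[1,1]*d,d],-1)
    return c@T[:3,:3].T+T[:3,3]
E
python3 - <<'E'
from h import *
print(status.read_state(), manip.grip_depth)
ims=[]
for n in('side','top','wrist'):
    p,d,K,T=grab(n); np.savez(f'pics/{n}0.npz',p=p,d=d,K=K,T=T); print(n,K.tolist(),T.round(2).tolist(),(d>0).mean()); ims.append(p)
cv2.imwrite('pics/a.png',cv2.resize(np.vstack([np.hstack(ims[:2]),np.hstack([ims[2],0*ims[2]])]),(800,600))[:,:,::-1])
E
```

```text
cell.py
nudge.py
pics
{'clock': 0.0, 'joints': array([-1.35164895e+00,  3.00469079e-01,  1.52154022e+00, -2.24376300e-05,
        1.32068218e+00, -6.65688377e-02]), 'qd': array([-0.00033084, -0.00070603,  0.00157612,  0.00155249, -0.00035604,
        0.00050633]), 'effort': array([-2.75664141e-03, -5.31807876e+01, -3.52732587e+01,  7.06564612e-02,
        2.43387348e-02, -8.21946969e-05]), 'eef_pos': array([ 154.96993336, -527.4643975 ,  204.90471754]), 'eef_rot': array([-3.14049482e+00, -5.14081681e-05,  2.85721752e-01]), 'wrist_force': array([0.53190266, 0.09747363, 0.89233302]), 'moment': array([-0.05611218,  0.00905497, -0.00733045]), 'finger_force': 0.0, 'finger_gap': 94.07566763404995} -18.8
side [[432.5290502966505, 0.0, 256.14242747800233], [0.0, 432.5290502966505, 186.58874999882167], [0.0, 0.0, 1.0]] [[0.97, -0.14, 0.22, 398.05], [-0.26, -0.43, 0.87, -847.55], [-0.03, -0.89, -0.45, 542.75], [0.0, 0.0, 0.0, 1.0]] 0.987640380859375
top [[471.77823377181767, 0.0, 256.1641360776551], [0.0, 471.77823377181767, 181.0554724527415], [0.0, 0.0, 1.0]] [[0.01, -0.99, 0.16, 445.57], [-1.0, -0.01, 0.03, -112.65], [-0.03, -0.16, -0.99, 1035.04], [0.0, 0.0, 0.0, 1.0]] 0.9960072835286459
wrist [[313.5929885385104, 0.0, 251.53914005429314], [0.0, 313.5929885385104, 188.67014067733936], [0.0, 0.0, 1.0]] [[0.28, -0.93, -0.23, 220.8], [-0.96, -0.27, -0.06, -506.91], [-0.0, 0.23, -0.97, 384.22], [0.0, 0.0, 0.0, 1.0]] 0.996063232421875
```

View pics/a.png

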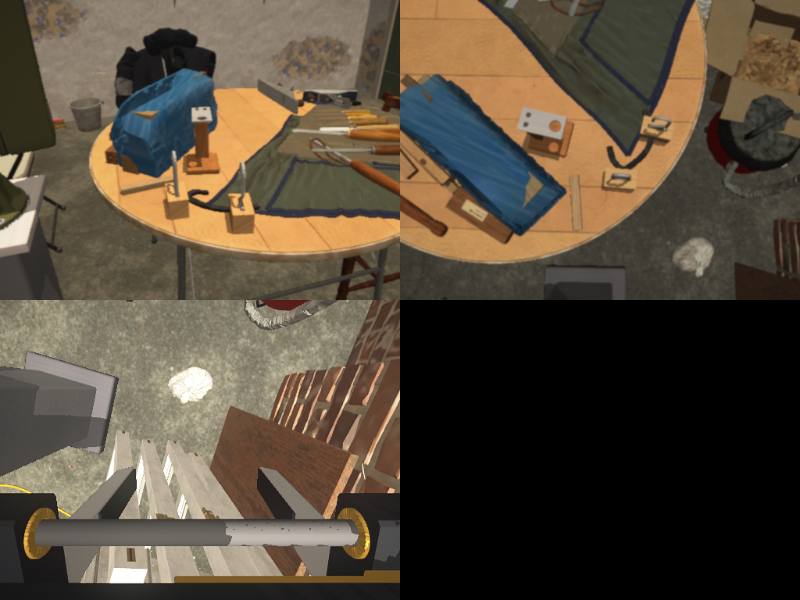

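The side view (shown at 0.78 scale) has two blocks near (177,205) and (242,220) and the hanger tongue near (203,115). In the top view the blocks are at (620,180) and (656,128), and the tongue is at (541,121). I'll enlarge these areas and compute positions from depth.

```bash
python3 - <<'E'
from h import *
S=np.load('pics/side0.npz');D=np.load('pics/top0.npz')
a=cv2.resize(S['p'][120:310,190:340],(450,570),interpolation=cv2.INTER_CUBIC)
b=cv2.resize(D['p'][125:255,140:360][:, :],(0,0),fx=1,fy=1)
b=cv2.resize(D['p'][120:255,135:365],(345*1,202*1))
b=np.vstack([cv2.resize(D['p'][135:255,240:360],(345,345),interpolation=cv2.INTER_CUBIC),cv2.resize(D['p'][125:205,135:235],(345,225),interpolation=cv2.INTER_CUBIC)])
cv2.imwrite('pics/b.png',np.hstack([a,b])[:,:,::-1] if a.shape[0]==b.shape[0] else np.hstack([a[:570],b[:570]])[:,:,::-1])
for n,Z in(('side',S),('top',D)):
    P=cloud(Z['d'],Z['K'],Z['T'])
    for lo,hi in((48,62),(62,170),(172,192)):
        m=((P[...,2]>lo)&(P[...,2]<hi)&(Z['d']>0)&(P[...,0]>200)&(P[...,0]<700)&(P[...,1]<-50)&(P[...,1]>-480)).astype(np.uint8)
        k,l,st,c=cv2.connectedComponentsWithStats(m)
        for i in range(1,k):
            if st[i,4]>8:
                q=P[l==i]; print(n,lo,st[i].tolist(),q.mean(0).round(0),q.min(0).round(),q.max(0).round())
E
```

```text
side 48 [212, 232, 30, 30, 633] [ 512. -146.   56.] [ 486. -182.   48.] [541. -93.  61.]
side 48 [293, 247, 34, 33, 793] [ 648. -243.   56.] [ 617. -282.   48.] [ 684. -188.   62.]
side 62 [220, 193, 9, 56, 297] [ 512. -148.  121.] [ 508. -163.   62.] [ 518. -116.  170.]
side 62 [306, 206, 9, 50, 289] [ 648. -245.  133.] [ 642. -260.   63.] [ 657. -212.  170.]
top 48 [308, 148, 44, 32, 766] [ 645. -232.   55.] [ 615. -280.   48.] [ 681. -189.   62.]
top 48 [262, 215, 42, 28, 780] [ 509. -136.   55.] [ 483. -179.   48.] [538. -94.  61.]
top 62 [322, 149, 26, 17, 219] [ 647. -235.  128.] [ 639. -257.   62.] [ 655. -211.  169.]
top 62 [271, 222, 26, 9, 129] [ 510. -136.  153.] [ 505. -159.   68.] [ 515. -112.  170.]
```

View pics/b.png

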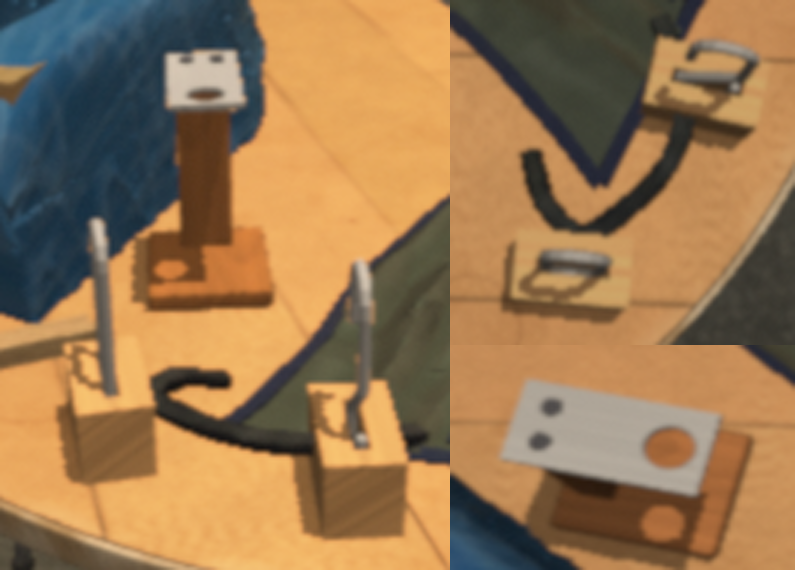

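The bar at about (648,-235) shows the open S shape, and the one at about (510,-136) is the closed link. The hanger's hole is at the -y end of its tongue. Next I'll get initial poses.

```bash
python3 - <<'E'
from h import *
for n in('side','top'):
    Z=np.load(f'pics/{n}0.npz');P=cloud(Z['d'],Z['K'],Z['T']);g=Z['p'].astype(int)
    m=(P[...,2]>135)&(P[...,2]<180)&(abs(P[...,0]-648)<40)&(abs(P[...,1]+235)<50)
    q=P[m]; c=q.mean(0); w,v=np.linalg.eigh(np.cov(q[:,:2].T)); print(n,'hook',len(q),c.round(1),'dir',v[:,1].round(3),q[:,2].max(), np.ptp((q[:,:2]-c[:2])@v[:,1]))
    m=((P[...,2]>172)&(P[...,2]<190)&(P[...,0]>350)&(P[...,0]<640)&(P[...,1]<150)&(P[...,1]>-120)&(np.ptp(g,axis=-1)<35)&(g.mean(-1)>130)).astype(np.uint8)
    k,l,st,c=cv2.connectedComponentsWithStats(m); i=1+st[1:,4].argmax(); q=P[l==i]
    print(n,'tongue',st[i],q.mean(0).round(1),np.median(q[:,2]),cv2.minAreaRect(q[:,:2].astype(np.float32)))
    cs,h=cv2.findContours((l==i).astype(np.uint8),cv2.RETR_CCOMP,cv2.CHAIN_APPROX_NONE)
    for c,hh in zip(cs,h[0]):
        if hh[3]>=0 and len(c)>5:
            e=cv2.fitEllipse(c); u=np.array([e[0][0],e[0][1],1]); r=Z['T'][:3,:3]@np.linalg.solve(Z['K'],u); o=Z['T'][:3,3]; print('hole',e,(o+r*(180-o[2])/r[2]).round(1))
E
```

```text
side hook 145 [ 647.9 -244.3  154.5] dir [0.184 0.983] 170.0955466628705 45.17337676914639
side tongue [246 138  21  18 200] [621.9  50.2 181. ] 181.02657942492303 ((625.497802734375, 55.357025146484375), (111.91594696044922, 42.46405029296875), 82.06787109375)
hole ((247.6606903076172, 143.3393096923828), (2.516247034072876, 3.521601438522339), 135.0) [616.4  77.1 180. ]
top hook 120 [ 647.3 -233.   159.8] dir [0.23  0.973] 171.40155056863466 46.23322054182559
top tongue [151 153  61  25 835] [620.7  56.5 179.6] 179.56986976589565 ((627.5120239257812, 56.793617248535156), (109.1346435546875, 46.05945587158203), 77.7048568725586)
hole ((160.75628662109375, 158.788330078125), (6.906973361968994, 8.41151237487793), 52.92006301879883) [628.9  94.2 180. ]
```

The manual's scale: shifts go in shares of 300 mm and turns go in shares of pi rad. Converting my numbers, 230 mm is 0.7667, 185 mm is 0.6167, -0.7 rad is -0.2228.

```bash
cat >> h.py <<'E'
def delta(p,yaw):
    """tool-axes shift and turn from the present pose to TCP p, pointing down at yaw"""
    T=toolT(); Rg=R.from_euler('xyz',[np.pi,0,yaw]).as_matrix()
    d=T[:3,:3].T@(np.array(p)-T[:3,3]); r=R.from_matrix(T[:3,:3].T@Rg).as_rotvec()
    print('delta',d.round(1).tolist(),r.round(4).tolist())
E
echo '{"tx":[0.15,0.3,0.46,0.6167,0.7667],"ty":[-0.0367,-0.0767,-0.1167,-0.1567,-0.2],"tz":[-0.1,-0.2,-0.2,-0.2,-0.2],"wx":[0,0,0,0,0],"wy":[0,0,0,0,0],"wz":[-0.0446,-0.0891,-0.1337,-0.1783,-0.2228]}' > path.dat && python3 nudge.py path.dat
python3 -c "from h import *; delta([640,-236,245],1.36)"
```

```text
clock: 0.65
eef_pos: [356.9, -406.1, 265.7]
eef_rot: [3.141, 0.0, 0.991]
wrist_force: [-0.6, -0.4, 0.0]
finger_gap: 94.0
finger_force: 0.0
delta [297.4, 143.7, 20.7] [0.0004, 0.0002, -0.3687]
```

To row units: 220 mm is 0.7333, 176 mm is 0.5867, -0.37 rad is -0.1178.

```bash

echo '{"tx":[0.1467,0.2933,0.44,0.5867,0.7333],"ty":[0.07,0.14,0.21,0.28,0.35],"tz":[0,0.0167,0.0333,0.05,0.0667],"wx":[0,0,0,0,0],"wy":[0,0,0,0,0],"wz":[-0.0223,-0.0477,-0.07,-0.0955,-0.1178]}' > path.dat && python3 nudge.py path.dat
echo '{"tx":[0.1633,0.2867,0.2867,0.2867],"ty":[-0.01,-0.02,-0.02,-0.02],"tz":[0,0,0,0],"wx":[0,0,0,0],"wy":[0,0,0,0],"wz":[0,0,0,0]}' > path.dat && python3 nudge.py path.dat
python3 - <<'E'
from h import *
delta([640,-236,245],1.36)
p,d,K,T=grab('wrist'); np.savez('pics/w1.npz',p=p,d=d,K=K,T=T)
cv2.imwrite('pics/w1.png',p[:,:,::-1])
P=cloud(d,K,T); m=(P[...,2]>130)&(P[...,2]<185)&(abs(P[...,0]-648)<40)&(abs(P[...,1]+240)<50)
q=P[m]; print(len(q),q.mean(0),q.max(0))
E
```

```text
clock: 1.15
eef_pos: [566.0, -280.5, 245.0]
eef_rot: [-3.141, -0.0, 1.359]
wrist_force: [-0.7, -0.2, 1.5]
finger_gap: 94.0
finger_force: 0.0
clock: 1.55
eef_pos: [577.1, -196.3, 245.4]
eef_rot: [-3.141, 0.0, 1.357]
wrist_force: [0.6, 0.1, 0.4]
finger_gap: 94.0
finger_force: 0.0
delta [-25.5, 69.9, 0.4] [-0.0002, 0.0002, -0.0028]
306 [ 652.573595   -218.62978868  155.92299287] [ 658.19783346 -209.57420935  168.94676959]
```

View pics/w1.png

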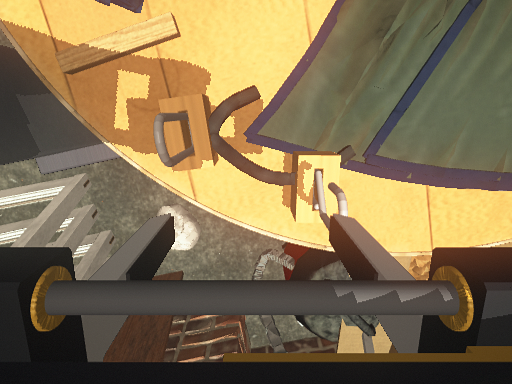

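The wrist picture shows the closed link at (172,138). The S-hook is at (335,200), with its free end at (335,188) pointing towards image-up, which is +y, matching the hanger. A finger hides the rest of the hook, so I'll shift sideways for a clear view of its top.

```bash

echo '{"tx":[-0.0667,-0.1333,-0.2,-0.2,-0.2],"ty":[0.1167,0.2267,0.2333,0.2333,0.2333],"tz":[0,0,0,0,0],"wx":[0,0,0,0,0],"wy":[0,0,0,0,0],"wz":[0,0,0,0,0]}' > path.dat && python3 nudge.py path.dat
python3 - <<'E'
from h import *
p,d,K,T=grab('wrist'); np.savez('pics/w2.npz',p=p,d=d,K=K,T=T)
cv2.imwrite('pics/w2.png',p[:,:,::-1])
P=cloud(d,K,T); m=(P[...,2]>150)&(P[...,2]<185)&(abs(P[...,0]-648)<40)&(abs(P[...,1]+240)<50)
q=P[m]; c=q.mean(0); w,v=np.linalg.eigh(np.cov(q[:,:2].T)); print(len(q),c.round(1),v[:,1],q.max(0),q.min(0)); 
t=q[q[:,2]>q[:,2].max()-3]; print(t.mean(0))
vv,uu=np.where(m); print(uu.min(),uu.max(),vv.min(),vv.max())
E
```

```text
clock: 2.1
eef_pos: [631.7, -271.2, 245.3]
eef_rot: [-3.141, -0.0, 1.354]
wrist_force: [-0.5, 0.2, -0.5]
finger_gap: 94.0
finger_force: 0.0
493 [ 650.7 -231.4  163.8] [0.22099045 0.97527597] [ 658.45823803 -210.92253404  169.27663259] [ 642.65356848 -254.67155312  150.42542357]
[ 650.36271067 -233.47901339  167.59278414]
259 268 120 172
```

View pics/w2.png

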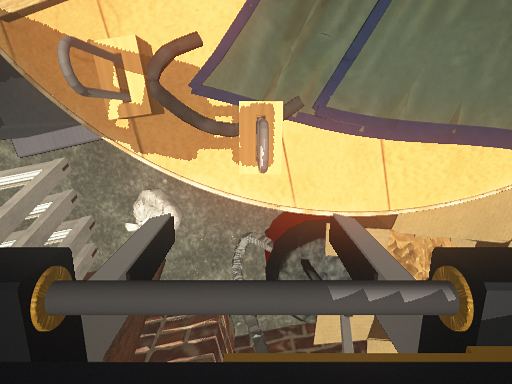

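The view is clear, with the hook's top bar at pixels (259-268, 120-172) and its plane in line with the tool. Its top is at 169 mm, which agrees with the slot geometry. I'll go above it and descend.

```bash
python3 - <<'E'
from h import *
delta([650.3,-233,159.5],1.348)
E
```

```text
delta [40.5, 9.9, 86.3] [0.0002, -0.0, 0.0069]
```

To row units: 60 mm is 0.2, 40.5 mm is 0.135, 0.007 rad is 0.0022.

```bash

echo '{"tx":[0.0667,0.135,0.135,0.135,0.135],"ty":[0.0167,0.0333,0.0333,0.0333,0.0333],"tz":[0,0.0333,0.1333,0.2,0.2],"wx":[0,0,0,0,0],"wy":[0,0,0,0,0],"wz":[0.0022,0.0022,0.0022,0.0022,0.0022]}' > path.dat && python3 nudge.py path.dat 40
python3 - <<'E'
from h import *
delta([650.3,-233,159.5],1.348)
p,d,K,T=grab('wrist'); np.savez('pics/w3.npz',p=p,d=d,K=K,T=T)
cv2.imwrite('pics/w3.png',p[:,:,::-1])
P=cloud(d,K,T); m=(P[...,2]>150)&(P[...,2]<180)&(abs(P[...,0]-650)<14)&(abs(P[...,1]+233)<35)
q=P[m];print(len(q),q.mean(0),q.max(0),q.min(0))
E
```

```text
clock: 2.65
eef_pos: [649.8, -231.6, 183.1]
eef_rot: [-3.137, -0.001, 1.35]
wrist_force: [-0.6, -0.6, -1.1]
finger_gap: 57.5
finger_force: 0.0
delta [-1.3, 0.9, 23.6] [-0.0041, -0.0008, 0.0016]
696 [ 651.39201969 -228.90837429  163.74802676] [ 658.47397395 -210.75856832  169.70672594] [ 643.10953504 -254.14124307  150.15903411]
```

View pics/w3.png

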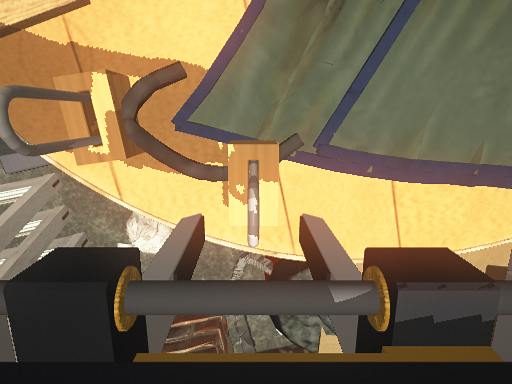

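The bar at column 253 is centred between the fingers. I'll descend and close.

To row units: 24 mm is 0.08, 20 mm is 0.0667.

```bash

echo '{"tx":[-0.0033,-0.0033,-0.0033,-0.0033],"ty":[0.0033,0.0033,0.0033,0.0033],"tz":[0.0333,0.0667,0.08,0.08],"wx":[0,0,0,0],"wy":[0,0,0,0],"wz":[0,0,0,0]}' > path.dat && python3 nudge.py path.dat 
echo '{"tx":[0,0,0,0,0],"ty":[0,0,0,0,0],"tz":[0,0,0,0,0],"wx":[0,0,0,0,0],"wy":[0,0,0,0,0],"wz":[0,0,0,0,0]}' > path.dat && python3 nudge.py path.dat 0 50
echo '{"tx":[0,0,0],"ty":[0,0,0],"tz":[0,0,0],"wx":[0,0,0],"wy":[0,0,0],"wz":[0,0,0]}' > path.dat && python3 nudge.py path.dat
```

```text
clock: 3.1
eef_pos: [651.5, -233.9, 160.7]
eef_rot: [-3.141, -0.0, 1.349]
wrist_force: [-0.1, 0.0, 0.4]
finger_gap: 39.8
finger_force: 0.0
clock: 3.6
eef_pos: [651.8, -234.0, 161.6]
eef_rot: [3.141, 0.0, 1.349]
wrist_force: [-0.3, 0.1, 0.2]
finger_gap: 6.5
finger_force: 50.0
clock: 3.9
eef_pos: [651.7, -234.0, 161.5]
eef_rot: [3.141, 0.0, 1.349]
wrist_force: [0.7, 0.1, 1.0]
finger_gap: 6.6
finger_force: 50.0
```

The gap is 6.6 mm on an 8 mm bar, so the pinch may be at the pad edge. I'll regrip 3 mm lower.

To row units: 3 mm is 0.01.

```bash

echo '{"tx":[0,0,0,0],"ty":[0,0,0,0],"tz":[0,0,0.01,0.01],"wx":[0,0,0,0],"wy":[0,0,0,0],"wz":[0,0,0,0]}' > path.dat && python3 nudge.py path.dat 20
echo '{"tx":[0,0,0,0,0],"ty":[0,0,0,0,0],"tz":[0,0,0,0,0],"wx":[0,0,0,0,0],"wy":[0,0,0,0,0],"wz":[0,0,0,0,0]}' > path.dat && python3 nudge.py path.dat 0 50
echo '{"tx":[0,0,0,0,0],"ty":[0,0,0,0,0],"tz":[-0.0167,-0.05,-0.1,-0.15,-0.2],"wx":[0,0,0,0,0],"wy":[0,0,0,0,0],"wz":[0,0,0,0,0]}' > path.dat && python3 nudge.py path.dat
python3 - <<'E'
from h import *
p,d,K,T=grab('wrist'); q,d2,K2,T2=grab('side')
np.savez('pics/s4.npz',p=q,d=d2,K=K2,T=T2)
cv2.imwrite('pics/w4.png',np.hstack([cv2.resize(p[90:384,150:390],(400,490)),cv2.resize(q[80:325,240:440],(400,490))])[:,:,::-1])
E
```

```text
clock: 4.3
eef_pos: [651.5, -233.9, 157.8]
eef_rot: [-3.141, -0.0, 1.349]
wrist_force: [-0.4, -0.6, -0.5]
finger_gap: 20.0
finger_force: 0.0
clock: 4.8
eef_pos: [651.7, -233.9, 158.4]
eef_rot: [-3.142, -0.0, 1.349]
wrist_force: [0.7, -0.9, -1.1]
finger_gap: 6.8
finger_force: 50.0
clock: 5.3
eef_pos: [651.9, -234.0, 220.5]
eef_rot: [3.14, 0.0, 1.349]
wrist_force: [-0.2, -0.4, -0.6]
finger_gap: 6.6
finger_force: 50.0
```

View pics/w4.png

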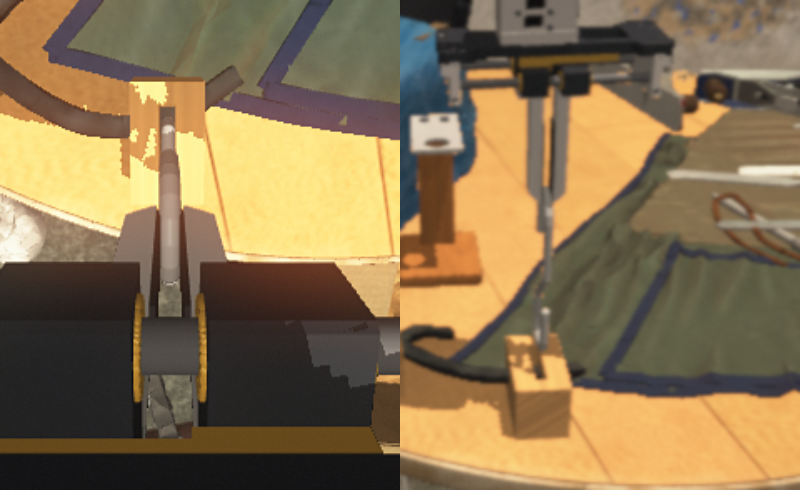

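The hook is held upright, well clear of its block (right half of the picture, tip at about (545,190)). Next I'll locate the hanger hole precisely from the first top and side pictures.

```bash
python3 - <<'E'
from h import *
for n,(u0,u1,v0,v1) in(('top',(140,228,135,180)),('side',(240,276,134,160))):
    Z=np.load(f'pics/{n}0.npz');K=Z['K'];T=Z['T']
    # rectify plane z=180 at 0.5 mm per pixel, world box x 570..680, y -20..130
    o=T[:3,3];C=np.linalg.inv(T)
    H=K@np.column_stack([C[:3,0],C[:3,1],C[:3,2]*180+C[:3,3]])
    A=np.array([[.25,0,560],[0,.25,-30],[0,0,1]])
    r=cv2.warpPerspective(Z['p'],H@A,(520,700),flags=cv2.INTER_LINEAR|cv2.WARP_INVERSE_MAP)
    g=r.astype(int); m=((g.max(-1)-g.min(-1)<45)&(g.mean(-1)>120)).astype(np.uint8)
    k,l,st,c=cv2.connectedComponentsWithStats(m); i=1+st[1:,4].argmax(); mm=(l==i).astype(np.uint8)
    cs,h=cv2.findContours(mm,cv2.RETR_CCOMP,cv2.CHAIN_APPROX_NONE)
    for c,hh in zip(cs,h[0]):
        if len(c)<40: continue
        if hh[3]>=0: e=cv2.fitEllipse(c); print(n,'hole',560+e[0][0]/4,-30+e[0][1]/4,np.array(e[1])/4)
        else: e=cv2.minAreaRect(c); print(n,'rect',560+e[0][0]/4,-30+e[0][1]/4,np.array(e[1])/4,e[2])
    cv2.imwrite(f'pics/r{n}.png',r[:,:,::-1])
a,b=[cv2.imread(f'pics/r{n}.png') for n in('top','side')]
cv2.imwrite('pics/r.png',cv2.resize(np.hstack([a,b]),None,fx=.75,fy=.75))
E
```

```text
top rect 631.4226379394531 55.925689697265625 [109.82598114  55.78759766] 77.32769012451172
top hole 628.8234481811523 94.51348876953125 [11.27751827 12.06032372]
top hole 652.1916580200195 89.13569641113281 [11.27771759 11.7509079 ]
top hole 624.622688293457 23.654544830322266 [28.50043106 28.95360947]
side rect 634.8654937744141 57.8428955078125 [119.80197906  59.08200455] 76.68637084960938
side hole 645.7547760009766 110.79783630371094 [6.11589527 7.81791687]
side hole 655.1002502441406 93.28963470458984 [ 7.35248899 13.30424023]
side hole 626.9814224243164 22.943485260009766 [21.70431328 24.19373894]
```

View pics/r.png

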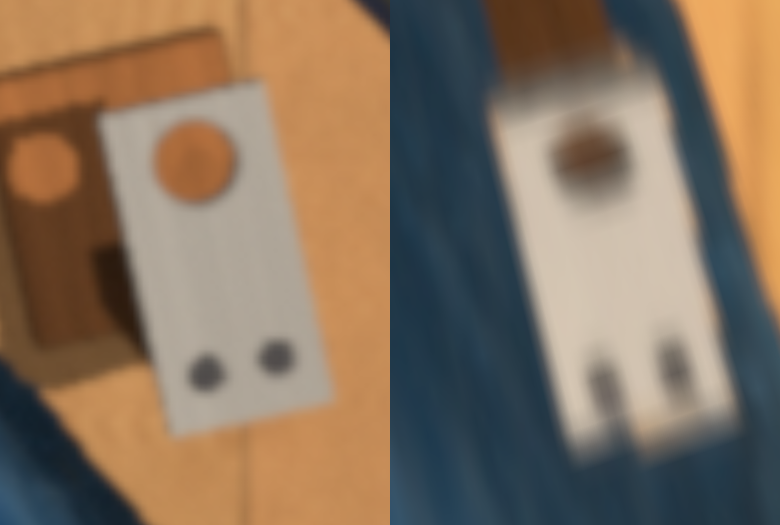

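The hole is at about (625-627, 23.5), and the tongue's yaw of 77° matches the held hook. I'll check clearance under the gripper body and compute the pre-entry pose.

```bash
python3 - <<'E'
from h import *
Z=np.load('pics/top0.npz');P=cloud(Z['d'],Z['K'],Z['T'])
m=(P[...,0]>500)&(P[...,0]<740)&(P[...,1]>-140)&(P[...,1]<140)
print(P[m][:,2].max(), P[m&(P[...,2]>195)].round().min(0) if (m&(P[...,2]>195)).any() else '')
delta([612.4,-40.7,230],1.345)
E
```

```text
219.0583401735629 [500.  64. 195.]
delta [180.0, -81.7, -8.6] [0.0046, 0.0008, 0.0038]
```

To row units: 165 mm is 0.55, 140 mm is 0.4667, 0.003 rad is 0.001.

```bash

echo '{"tx":[0.0667,0.2,0.3333,0.4667,0.55],"ty":[-0.03,-0.09,-0.15,-0.2133,-0.2533],"tz":[-0.03,-0.03,-0.03,-0.03,-0.03],"wx":[0,0,0,0,0],"wy":[0,0,0,0,0],"wz":[0.001,0.001,0.001,0.001,0.001]}' > path.dat && python3 nudge.py path.dat
echo '{"tx":[0.0333,0.05,0.05,0.05],"ty":[-0.0133,-0.02,-0.02,-0.02],"tz":[0,0,0,0],"wx":[0,0,0,0],"wy":[0,0,0,0],"wz":[0,0,0,0]}' > path.dat && python3 nudge.py path.dat
python3 - <<'E'
from h import *
delta([622.4,3.2,230],1.345)
out=[]
for n in('wrist','side','top'):
    p,d,K,T=grab(n); np.savez(f'pics/{n}5.npz',p=p,d=d,K=K,T=T); out.append(p)
a=cv2.resize(out[0][60:260,150:370],(400,364));b=cv2.resize(out[1][100:240,190:340],(390,364));c=cv2.resize(out[2][120:240,130:290],(310,232))
cv2.imwrite('pics/e.png',np.vstack([np.hstack([a,b]),np.hstack([c,np.zeros((232,480,3),np.uint8)])])[:,:,::-1])
E
```

```text
clock: 5.9
eef_pos: [613.1, -53.6, 227.4]
eef_rot: [-3.141, -0.0, 1.347]
wrist_force: [1.5, -0.7, -1.1]
finger_gap: 7.1
finger_force: 50.0
clock: 6.3
eef_pos: [611.6, -41.4, 227.2]
eef_rot: [-3.141, 0.0, 1.345]
wrist_force: [0.0, 0.7, -1.2]
finger_gap: 6.8
finger_force: 50.0
delta [45.9, 0.5, -2.9] [-0.0003, 0.0002, -0.0003]
```

View pics/e.png

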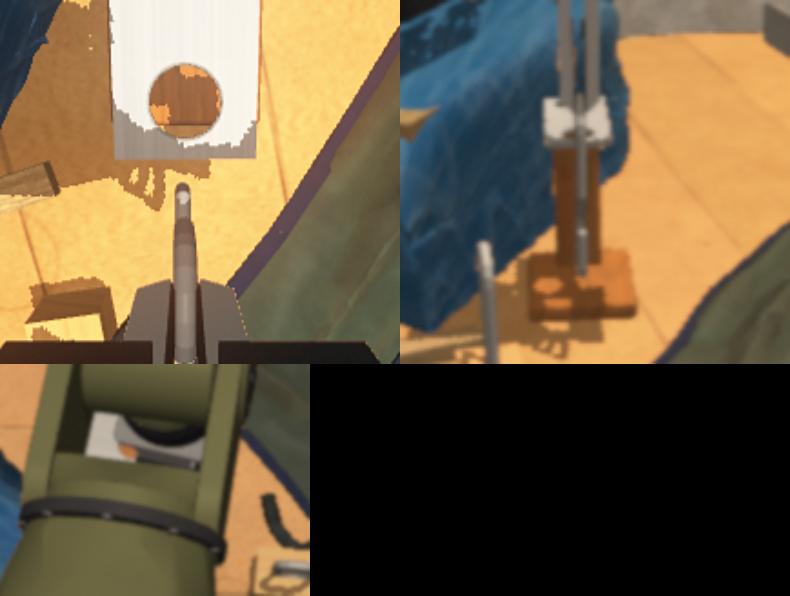

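In the wrist view (top left) the hook at (183,190) lines up with the hole at (185,100). Next I'll measure the hole and the hook end with the wrist camera.

```bash
python3 - <<'E'
from h import *
Z=np.load('pics/wrist5.npz');K,T,d=Z['K'],Z['T'],Z['d'];P=cloud(d,K,T)
m=(abs(P[...,2]-180)<6)&(P[...,1]>-10)&(P[...,1]<120)&(abs(P[...,0]-628)<50)
print('tongue z',np.median(P[m][:,2]))
cs,h=cv2.findContours(m.astype(np.uint8),cv2.RETR_CCOMP,cv2.CHAIN_APPROX_NONE)
for c,hh in zip(cs,h[0]):
    if len(c)>30:
        e=cv2.fitEllipse(c) if hh[3]>=0 else cv2.minAreaRect(c)
        r=T[:3,:3]@np.linalg.solve(K,np.array([*e[0],1])); o=T[:3,3]; print(hh[3]>=0,e,(o+r*(180-o[2])/r[2]).round(1))
# hook, tool axes
t=toolT(); t=T@np.linalg.inv(np.array(camrig.camera_info('wrist')['mount']))
q=(P-t[:3,3])@t[:3,:3]
m=(abs(q[...,1])<9)&(q[...,0]>-30)&(q[...,0]<45)&(q[...,2]>-14)&(q[...,2]<80)
a=q[m]; 
for z in range(-12,60,6):
    b=a[(a[:,2]>=z)&(a[:,2]<z+6)]
    if len(b): print(z,len(b),b.mean(0).round(1),b[:,0].min().round(1),b[:,0].max().round(1))
E
```

```text
tongue z 180.0333197890531
False ((250.5, 73.5), (147.0, 85.0), 90.0) [632.6  52.1 180. ]
True ((251.1658477783203, 115.1656265258789), (39.6866340637207, 40.652000427246094), 178.38223266601562) [626.8  25.  180. ]
-12 534 [ 3.   0.2 -8.7] -12.9 14.5
-6 295 [ 7.9  0.2 -3.5] -18.2 19.6
0 117 [15.9 -0.   2.6] -21.0 22.9
6 55 [22.5 -0.4  9. ] 20.0 24.1
12 32 [23.3  0.1 14.8] 20.8 24.3
18 22 [23.3 -0.6 20.9] 20.6 24.3
24 23 [23.6 -0.3 26.9] 22.1 24.4
30 20 [23.5  0.1 33.3] 21.8 24.4
36 8 [23.8 -0.3 37.6] 23.0 24.4
```

The hook hangs straight with its tip at tool +20.3 mm, and the hole is at (626.8, 25.0). I'll move in 48 mm at this height, then check before lowering.

To row units: 48 mm is 0.16, 42 mm is 0.14.

```bash

echo '{"tx":[0,0.05,0.1,0.14,0.16],"ty":[0,0,0,0,0],"tz":[-0.01,-0.01,-0.01,-0.01,-0.01],"wx":[0,0,0,0,0],"wy":[0,0,0,0,0],"wz":[0,0,0,0,0]}' > path.dat && python3 nudge.py path.dat
echo '{"tx":[0,0],"ty":[0,0],"tz":[0,0],"wx":[0,0],"wy":[0,0],"wz":[0,0]}' > path.dat && python3 nudge.py path.dat
python3 - <<'E'
from h import *
delta([622.3,5.2,182],1.345)
a=grab('wrist')[0];b=grab('side')[0]
cv2.imwrite('pics/f.png',np.hstack([cv2.resize(a[60:260,150:370],(400,364)),cv2.resize(b[100:240,190:340],(390,364))])[:,:,::-1])
E
```

```text
clock: 6.95
eef_pos: [622.3, 8.4, 230.3]
eef_rot: [-3.141, -0.0, 1.347]
wrist_force: [-0.2, -0.3, -1.5]
finger_gap: 6.6
finger_force: 50.0
clock: 7.15
eef_pos: [622.1, 6.5, 230.4]
eef_rot: [-3.141, 0.0, 1.346]
wrist_force: [0.4, -0.4, -2.5]
finger_gap: 6.7
finger_force: 50.0
delta [-1.2, 0.5, 48.4] [-0.0001, 0.0001, 0.0011]
```

View pics/f.png

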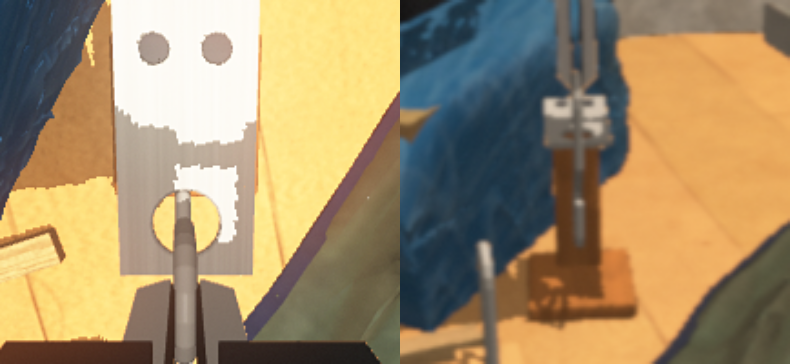

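The hook's end is over the hole: the bar is at (183,200) and the hole circle is centred at (187,220). I'll lower in stages and watch the force.

To row units: 20 mm is 0.0667, 15 mm is 0.05.

```bash

echo '{"tx":[-0.0033,-0.0033,-0.0033,-0.0033,-0.0033],"ty":[0,0,0,0,0],"tz":[0.0167,0.0333,0.05,0.0667,0.0667],"wx":[0,0,0,0,0],"wy":[0,0,0,0,0],"wz":[0,0,0,0,0]}' > path.dat && python3 nudge.py path.dat
python3 -c "from h import *; delta([622.3,5.2,182],1.345)"
```

```text
clock: 7.75
eef_pos: [621.6, 5.5, 209.4]
eef_rot: [-3.14, 0.0, 1.346]
wrist_force: [0.4, -0.3, -1.0]
finger_gap: 6.4
finger_force: 50.0
delta [-0.1, 0.8, 27.4] [-0.0015, 0.0003, 0.0007]
```

To row units: 26.5 mm is 0.0883, 21 mm is 0.07.

```bash

echo '{"tx":[0,0,0,0,0],"ty":[0.0017,0.0017,0.0017,0.0017,0.0017],"tz":[0.0233,0.0467,0.07,0.0883,0.0883],"wx":[0,0,0,0,0],"wy":[0,0,0,0,0],"wz":[0,0,0,0,0]}' > path.dat && python3 nudge.py path.dat
echo '{"tx":[0,0,0],"ty":[0,0,0],"tz":[0,0,0],"wx":[0,0,0],"wy":[0,0,0],"wz":[0,0,0]}' > path.dat && python3 nudge.py path.dat
python3 - <<'E'
from h import *
a,d,K,T=grab('wrist');b=grab('side')[0]
cv2.imwrite('pics/g.png',np.hstack([cv2.resize(a[60:260,150:370],(400,364)),cv2.resize(b[100:240,190:340],(390,364))])[:,:,::-1])
E
```

```text
clock: 8.25
eef_pos: [622.0, 5.4, 182.9]
eef_rot: [-3.14, 0.0, 1.346]
wrist_force: [0.2, 0.3, -0.7]
finger_gap: 7.0
finger_force: 50.0
clock: 8.55
eef_pos: [622.5, 5.4, 184.2]
eef_rot: [3.141, -0.0, 1.346]
wrist_force: [0.3, 0.2, -0.6]
finger_gap: 7.0
finger_force: 50.0
```

View pics/g.png

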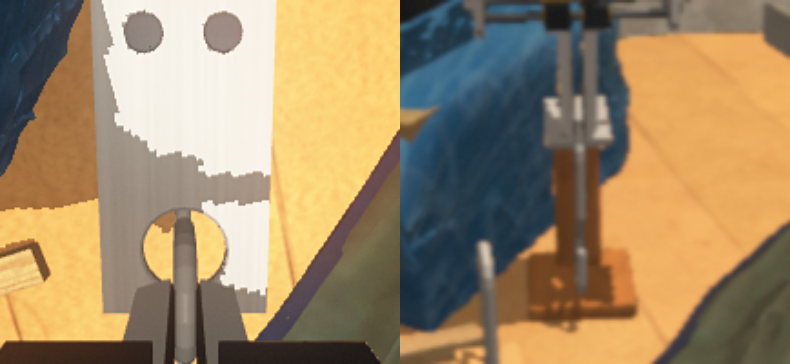

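The bar runs down through the hole, meeting its rim at (183,210), with no contact force. I'll lower the last 2 mm, release and retreat straight up.

To row units: 2 mm is 0.0067, 1 mm is 0.0033.

```bash

echo '{"tx":[0,0,0],"ty":[0,0,0],"tz":[0.0033,0.0067,0.0067],"wx":[0,0,0],"wy":[0,0,0],"wz":[0,0,0]}' > path.dat && python3 nudge.py path.dat
echo '{"tx":[0,0,0,0,0],"ty":[0,0,0,0,0],"tz":[0,0,0,0,0],"wx":[0,0,0,0,0],"wy":[0,0,0,0,0],"wz":[0,0,0,0,0]}' > path.dat && python3 nudge.py path.dat 40
echo '{"tx":[0,0,0,0,0],"ty":[0,0,0,0,0],"tz":[-0.0167,-0.05,-0.1,-0.1667,-0.2333],"wx":[0,0,0,0,0],"wy":[0,0,0,0,0],"wz":[0,0,0,0,0]}' > path.dat && python3 nudge.py path.dat
echo '{"tx":[-0.0667,-0.1667,-0.2667,-0.2667,-0.2667],"ty":[0,0,0,0,0],"tz":[-0.0333,-0.0667,-0.1,-0.1,-0.1],"wx":[0,0,0,0,0],"wy":[0,0,0,0,0],"wz":[0,0,0,0,0]}' > path.dat && python3 nudge.py path.dat
python3 - <<'E'
from h import *
a,d,K,T=grab('wrist');b=grab('side')[0]
P=cloud(d,K,T); m=(P[...,2]>182)&(P[...,2]<215)&(abs(P[...,0]-622)<25)&(abs(P[...,1]-5)<40)
q=P[m];print(len(q),q.min(0),q.max(0))
cv2.imwrite('pics/h.png',np.hstack([cv2.resize(a[30:260,130:390],(400,354)),cv2.resize(b[100:240,190:340],(390,354))])[:,:,::-1])
E
```

```text
clock: 8.95
eef_pos: [622.3, 5.4, 181.7]
eef_rot: [-3.141, 0.0, 1.346]
wrist_force: [0.0, 1.0, -1.3]
finger_gap: 6.8
finger_force: 50.0
clock: 9.45
eef_pos: [622.4, 5.4, 182.0]
eef_rot: [3.141, -0.0, 1.346]
wrist_force: [-0.8, 0.4, 0.9]
finger_gap: 39.6
finger_force: 0.0
clock: 9.95
eef_pos: [622.4, 5.4, 253.6]
eef_rot: [3.141, -0.0, 1.346]
wrist_force: [-1.1, 1.2, 0.0]
finger_gap: 39.8
finger_force: 0.0
clock: 10.45
eef_pos: [604.6, -72.8, 282.7]
eef_rot: [3.141, -0.0, 1.345]
wrist_force: [-0.2, 0.6, -0.9]
finger_gap: 40.1
finger_force: 0.0
325 [610.37259779  -8.96622424 182.01421837] [641.16453139  43.82338576 189.73243318]
```

View pics/h.png

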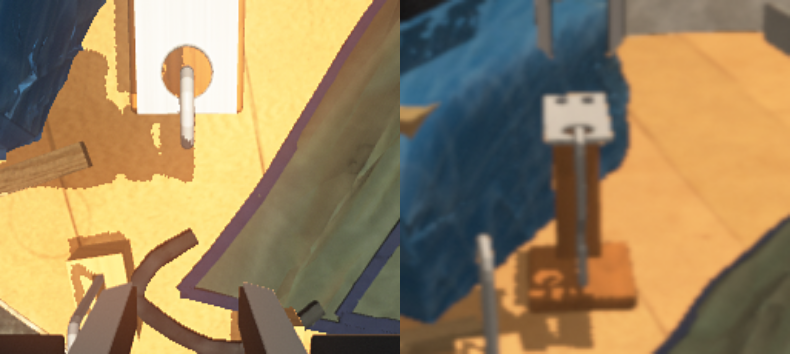

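The S-hook hangs in the tongue: its bar goes into the hole at (187,70), over the web, and its top is at about 188 mm. The fingers are clear and the link is still in its block. I'll let any swing die down, then hand in.

```bash

echo '{"tx":[0,0,0,0,0],"ty":[0,0,0,0,0],"tz":[0,0,0,0,0],"wx":[0,0,0,0,0],"wy":[0,0,0,0,0],"wz":[0,0,0,0,0]}' > path.dat && python3 nudge.py path.dat
echo '{"tx":[0,0,0,0,0],"ty":[0,0,0,0,0],"tz":[0,0,0,0,0],"wx":[0,0,0,0,0],"wy":[0,0,0,0,0],"wz":[0,0,0,0,0]}' > path.dat && python3 nudge.py path.dat
echo '{"tx":[0,0,0,0,0],"ty":[0,0,0,0,0],"tz":[0,0,0,0,0],"wx":[0,0,0,0,0],"wy":[0,0,0,0,0],"wz":[0,0,0,0,0]}' > path.dat && python3 nudge.py path.dat
python3 -c "
from h import *
P=None
for i in range(2):
    p,d,K,T=grab('wrist'); P=cloud(d,K,T); m=(P[...,2]>182.5)&(P[...,2]<215)&(abs(P[...,0]-622)<12)&(abs(P[...,1]-5)<30); print(P[m].mean(0),P[m].max(0))
print(order.sign_off())"
```

```text
clock: 11.05
eef_pos: [604.6, -72.5, 281.9]
eef_rot: [3.142, -0.0, 1.346]
wrist_force: [-0.4, 0.1, 0.2]
finger_gap: 40.0
finger_force: 0.0
clock: 11.55
eef_pos: [604.5, -72.6, 281.9]
eef_rot: [-3.142, -0.0, 1.346]
wrist_force: [0.1, 0.4, 0.4]
finger_gap: 39.9
finger_force: 0.0
clock: 12.05
eef_pos: [604.5, -72.6, 281.9]
eef_rot: [-3.142, 0.0, 1.346]
wrist_force: [-0.4, -0.8, -0.2]
finger_gap: 40.1
finger_force: 0.0
[622.96511156   6.86855589 185.92878644] [629.11069971  22.04223589 189.86455114]
[622.96906934   6.95637525 185.95246097] [629.11195343  22.68842575 190.13518595]
the job is handed in; nothing more can be done
None
```

The S-hook hangs freely upright through the hole in the hanger's tongue, the closed link is still in its block, and I handed the job in at about 12 s with the gripper well clear.

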